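# Switch on the charger test box by its locking toggle

### The job

Two white switch boxes stand on the green mat; each has a locking toggle whose cross pin is caught behind a small steel gate. On the box whose toggle has the round knob, pull the toggle outward along its own length until its pin clears the gate, flip it over the gate to the other side, where the small clear lamp is, and let it drop back down fully so that it is locked there. Leave the toggle with the flat paddle alone.

Things in the scene. Friction and masses are not known exactly. Their poses are not given: they have to be found in the camera images.
- toggle (a joint): swing of the round-knob toggle, rad: 0 = leaning 0.4 rad from vertical to the off end (without lamp), 0.4 = upright, 0.8 = leaning 0.4 rad to the lamp (stops at 0 and 0.8). Light friction: stays where left. Unpulled it plays only 0 to 0.18 or 0.62 to 0.8; the gate blocks the rest. Gates: two steel ridges beside the shaft, 12 mm above the box's top, within 14 mm of the middle.
- toggle_pull (a joint): pull of the round-knob toggle along its own length, m: 0 home, 0.014 hard stop. Some 0.0095 passes the gate: pull about 0.012. A spring draws it home (2.5 N at 0, 6 N at 0.014). Cross pin: 30 mm long, 30 mm out from the hinge. The white box is fixed, 130 mm (along the swing) x 100 x 60 mm high, toggle mid-top; a clear 14 mm lamp lies 50 mm from the middle at the on end.
- toggle_cap (a point): centre of the round knob: grooved aluminium cylinder, 20 mm across, 28 mm long, along the toggle, on an 8 mm shaft. z points outward along the toggle, y along the level hinge axis; growing swing turns right-handed about +y, to the lamp (+x side, away from the robot within 40 degrees). Hinge: 64 mm (plus pull) inward, 36 mm above the bench; the knob's centre is 95 mm up leaning, 100 upright.
- spare_cap (a point): centre of the flat paddle of the other toggle, which is to be left alone: an aluminium plate 34 mm wide along its hinge axis, 7 mm thick, 28 mm long, on an otherwise identical fixed white box; same axes and heights. The boxes' middles are at least 260 mm apart.
Things that resemble listed ones, but are neither listed nor needed, are in the scene too. What is shaped like the part that bears toggle but purple or red is not meant.

How it is judged (in metres and radians):
On the way, in this order (a step that is already met when the one before it is completed fails the run):
1. the round-knob toggle is pulled outward (7 mm or more) on its starting side of the gate (value of joint toggle_pull above 0.007 m and value of joint toggle below 0.4 rad), for 0.05 s.
2. it is flipped past the gate (value of joint toggle above 0.55 rad), for 0.05 s.
At the end, for the whole second after the job is handed in: The round-knob toggle rests on the lamp side (swing above 0.55 rad) and has dropped home to within 3 mm (pull below 0.003 m), so that its pin is locked behind the gate; it is at rest. The paddle's toggle has not been moved by more than 12 mm at any time (value of joint toggle above 0.55 rad and value of joint toggle_pull below 0.003 m and velocity of joint toggle between -0.1 and 0.1 rad/s); the robot touches nothing.
It fails at once if the toggle with the flat paddle is moved (its paddle by more than 12 mm) (distance of spare_cap from where it was at the start of the episode above 0.012 m).
It also fails if it takes over 35 s, if anything falls off the work surface, if the arm or the gripper's body presses on something with over 40 N, if the wrist force passes 120 N, or if a joint passes its speed limit or range.

### The arm

A 6-joint arm with a two-finger parallel gripper is mounted at the origin on the work surface. World frame = base frame: x ahead of the robot, y to its left, z up, the work surface at z = 0. Lengths are in mm, angles in rad, forces in N, time in s.
With the tool pointing down it reaches from about 300 to 875 mm from the base axis. Payload 4.2 kg.
Tool frame: the origin (TCP) lies on the centre line of the jaws, within the pads' length; the fingertips stand 11 mm ahead of it and the grasp point (between the pads) lies 8 mm behind it (robot.finger_overhang is the distance from the TCP to the fingertips, in mm); z points along the fingers, y is the line along which they close (so a half turn about z gives the same grasp; the last joint's range is limited). The gripper opens to 85 mm and grips with 20 to 120 N. Pads are 22 mm wide; open, the fingers measure 114 mm over their backs; the gripper's body (76 mm by 85 mm) begins 54 mm behind the grasp point. The pads swing forward as they close: fully open they stand 13 mm farther back than shut.
Start: joints at [1.32, 0.32, 1.565, -0, 1.257, -0.02], TCP at [131.535, 559.767, 242.338] pointing down, gripper open.
Joint ranges: [-3.11, 3.11], [-0.84, 2.01], [0.21, 2.61], [-1.34, 4.49], [0.05, 2.63], [-2.56, 2.56]. Speed limits (rad/s): [2.57, 2.57, 3.14, 3.14, 3.14, 3.14].

### API

Orientations are given as a 3x3 rotation matrix whose columns are the frame's x, y, z axes.
In Python, from station import robot gives the robot as it stands. The module is installed in compiled form; this text tells all that it offers.
- The arm moves only by the tool servo_tool, never from a script. Its argument "targets" is a list of rows, each a list of 6 numbers: the shift along the world's x, y, z scaled (see below), then the turn, a rotation vector about the world's x, y, z scaled (see below). A call has 1 to 10 rows; each row is the pose to reach, as a shift and turn from the pose commanded when the call began; what a row does not reach only later rows make up. The controller multiplies each number of a shift by 400 mm and each number of a turn by pi/2 rad. A row lasts 1/12 s, in which the tool goes at most 41.7 mm and 7.16 degrees, less where a joint would pass 70% of its speed; a pose out of reach is approached as far as the arm can. A call with a number of a shift or a turn outside -1 to 1 is refused whole. A call with a gripper value outside its range is refused whole. "hand" is the gripper command: -1 is fully open, 1 is shut, values between are in proportion, set as the call begins (left out, the last holds). The fingers move at their own pace and stop on an object; "force" is the grip in N (left out, the last holds). Time passes only in rows, so rows that repeat a pose let the fingers close. It gives the time, the measured TCP pose, the force, the opening and the grip force at its end, in the units of the state.
- robot.observe(): the state, without advancing time (a new reading comes with each control period).
- robot.camera(name): name is "scene" or "top" or "wrist"; returns the picture (400x640x3 uint8, red, green, blue); there is no depth.
- robot.camera_params(name): a dict with "fx", "fy", "cx", "cy" (pixels), "R" (3x3) and "t" (3): a world point X has camera coordinates R X + t. Camera axes: x right, y down, z forward; pixel columns grow to the right and rows downward; lengths in mm; the calibration is good to about 2 mm. The wrist camera is an equidistant fisheye: a pixel r from the principal point sees the ray r / f radians off the axis. A picture is of the moment at which its call begins: read the wrist's pose just before it. camera_params takes no time and is no camera call; for the wrist camera it gives the pose at the moment of the call.
- robot.close_job(): hands the job in; it is judged then, once.
Trained networks look in the newest picture that a camera, given by its name, has taken for a name from the list of things; names that differ only in an ending like _2 or _b are one class to them, and where a whole thing is asked for, a point or a joint stands for the part that bears it (a point fixed in the world has none). Each returns a list of dicts, best first, with "p" (0 to 1); they miss things now and then, are a little off and sometimes report something else, mostly with a low value. They report only what shows in the picture. A call takes as long as a camera call. They do not tell look-alikes from the thing itself.
- robot.look_for(query, camera): "position" ([column, row] in pixels, amid what is visible of it).
The state is a dict: "time_s": time; "qpos": joint angles; "dq": joint speeds; "joint_torque": joint torques, N m; "ee_pos": TCP position; "tool_rot": TCP orientation; "wrist_force": force on the tool from outside, world axes, zero at the start; "moment": the same for the moment, N m; "width": finger opening in mm; "gripper_force": force on a finger pad.
Only numpy, scipy, OpenCV 4.12 (cv2) and the standard library are available. Lean on these libraries where they do the work, as an engineer would, in place of code of your own. Each camera call takes 0.05 s, during which the arm holds its last target. There are 200 camera calls.

## Working session

There is one attempt and no reset: what is moved stays moved. The work goes in short steps, Python scripts to look and compute and a tool call to move; the robot and the scene stay as the last step left them, time stands still between calls to the robot, and variables do not carry over. Pictures are saved under pics/ and viewed, at most 10 in all, crops included, and the job is handed in when it is done.

Besides the shell and the picture viewer there is one more tool, called as a command line: name --pt "numbers of a row" for each row, then --argument value for the rest. servo_tool: Moves the arm, as the interface text tells. Shifts and turns lie within -1 to 1; 1 stands for 400 mm of shift or pi/2 rad of turn. Its arguments: {"type":"object","properties":{"targets":{"type":"array"},"hand":{"type":"number"},"force":{"type":"number"}},"required":["targets"]}

```bash
mkdir -p pics
python3 - <<'E'
from station import robot
import cv2
for c in("scene","top"):
    cv2.imwrite(f"pics/{c}0.png",robot.camera(c)[:,:,::-1])
    for q in("toggle_cap","spare_cap","toggle"):
        print(c,q,[(d["position"],round(d["p"],2)) for d in robot.look_for(q,c)])
    p=robot.camera_params(c);print(p)
s=robot.observe();print(s)
E
```

```text
scene toggle_cap [([303.2, 163.4], 0.51), ([242.5, 220.1], 0.5), ([198.8, 167.7], 0.45)]
scene spare_cap [([392.9, 190.6], 0.74)]
scene toggle [([198.4, 164.3], 0.73), ([243.5, 222.1], 0.56), ([302.9, 166.2], 0.48)]
{'fx': 427.27187009405503, 'fy': 427.27187009405503, 'cx': 310.79721245678184, 'cy': 199.53272921727, 'R': array([[ 0.12629412,  0.99179114, -0.02000336],
       [ 0.73990484, -0.1076122 , -0.66404853],
       [-0.66075005,  0.06906484, -0.74742185]]), 't': array([ -49.89460286, -331.62672787, 1339.4439821 ])}
top toggle_cap [([326.2, 242.7], 0.67), ([394.8, 164.1], 0.61), ([444.2, 254.3], 0.48)]
top spare_cap []
top toggle [([440.5, 254.7], 0.74), ([393.1, 164.7], 0.44)]
{'fx': 447.3531464948518, 'fy': 447.3531464948518, 'cx': 320.9667636724879, 'cy': 199.96137824570556, 'R': array([[-3.31678155e-03, -9.99744701e-01,  2.23502253e-02],
       [-9.87745327e-01, -2.12209915e-04, -1.56074096e-01],
       [ 1.56038993e-01, -2.25939943e-02, -9.87492453e-01]]), 't': array([-15.58876184, 510.25053487, 902.81453378])}
{'time_s': 0.4, 'qpos': array([ 1.32001696e+00,  3.19717135e-01,  1.56465865e+00, -3.55413834e-05,
        1.25737779e+00, -2.00216393e-02]), 'dq': array([-0.00040702, -0.00059623, -0.0012509 , -0.00076416,  0.00259034,
        0.00053343]), 'joint_torque': array([-1.18165179e-03, -4.14943922e+01, -2.34101021e+01, -1.26577120e-04,
        2.44001938e-03,  1.71996817e-05]), 'ee_pos': array([131.52252185, 559.71374722, 242.20890725]), 'tool_rot': array([[-9.73495877e-01,  2.28704562e-01, -7.18141147e-06],
       [ 2.28704560e-01,  9.73495864e-01, -1.64276768e-04],
       [-3.05797719e-05, -1.61565178e-04, -9.99999986e-01]]), 'wrist_force': array([ 0.25387417, -0.54398467, -0.03945314]), 'moment': array([0.04521423, 0.00286183, 0.04336071]), 'gripper_force': 0.0, 'width': 85.59563731462907}
```

View pics/scene0.png

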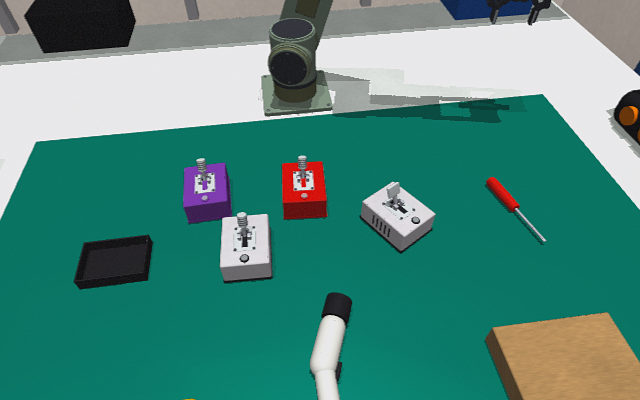

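View pics/top0.png

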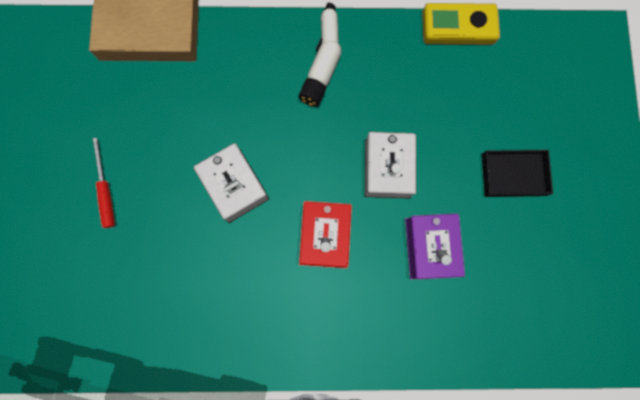

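The candidates are:
- White box with round knob: scene (243,221), top (394,163). This is my choice.
- Red box: scene (303,165). Decoy.
- Purple box: scene (200,166). Decoy.
- White box with paddle: scene (393,190), top (232,185). Leave alone.

The lamp on the chosen box is at top (392,139), at the far end.

```bash
cat > h.py <<'E'
import numpy as np,cv2
from station import robot
def ray(c,px):
    p=robot.camera_params(c);R=np.array(p["R"]);t=np.array(p["t"])
    d=R.T@np.array([(px[0]-p["cx"])/p["fx"],(px[1]-p["cy"])/p["fy"],1]);return -R.T@t,d/np.linalg.norm(d)
def onz(c,px,z):
    o,d=ray(c,px);return o+d*(z-o[2])/d[2]
def tri(a,b):
    (o1,d1),(o2,d2)=ray("scene",a),ray("top",b)
    s=np.linalg.lstsq(np.c_[d1,-d2],o2-o1,rcond=None)[0];A=o1+s[0]*d1;B=o2+s[1]*d2
    return (A+B)/2,np.linalg.norm(A-B)
def proj(c,X):
    p=robot.camera_params(c);v=np.array(p["R"])@X+p["t"];return p["fx"]*v[0]/v[2]+p["cx"],p["fy"]*v[1]/v[2]+p["cy"]
E
python3 - <<'E'
from h import *
np.set_printoptions(precision=1,suppress=True)
print(tri((242.5,220.1),(394.8,164.1)))
t=cv2.imread("pics/top0.png");s=cv2.imread("pics/scene0.png")
a=cv2.resize(t[120:210,350:430],None,fx=5,fy=5,interpolation=cv2.INTER_CUBIC)
b=cv2.resize(s[200:290,210:285],None,fx=5,fy=5,interpolation=cv2.INTER_CUBIC)
cv2.imwrite("pics/crop.png",np.hstack([a,b]))
# white top face of box
g=((t.min(2)>165)).astype(np.uint8);n,l,st,ce=cv2.connectedComponentsWithStats(g)
i=l[185,375];m=(l==i).astype(np.uint8);print(st[i])
c=max(cv2.findContours(m,0,2)[0],key=len)
q=cv2.boxPoints(cv2.minAreaRect(c));print(q)
P=np.array([onz("top",x,60) for x in q]);print(P,P.mean(0),[np.linalg.norm(P[k]-P[k-1]) for k in range(4)])
E
```

```text
(array([ 573.1, -162.1,  102.2]), np.float64(1.5937181595950383))
[ 369  133   46   60 2436]
[[369. 133.]
 [414. 133.]
 [414. 192.]
 [369. 192.]]
[[ 650.8 -118.2   60. ]
 [ 651.1 -214.    60. ]
 [ 523.9 -209.5   60. ]
 [ 523.8 -115.6   60. ]] [ 587.4 -164.3   60. ] [np.float64(126.93443002279061), np.float64(95.8267762520618), np.float64(127.28951217350601), np.float64(93.80765597605969)]
```

View pics/crop.png

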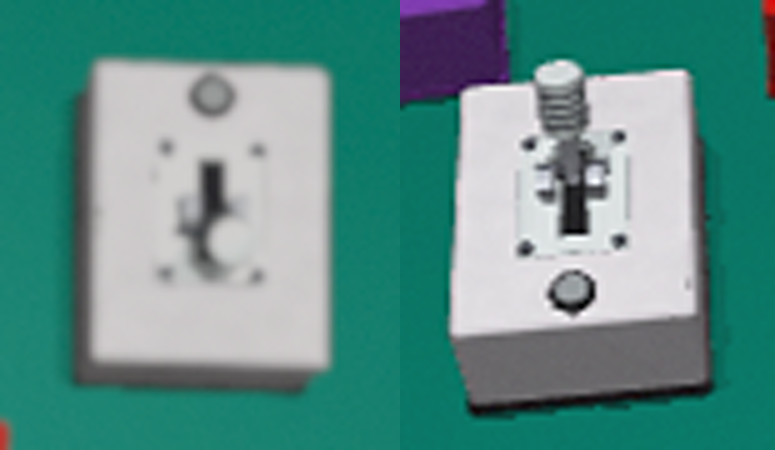

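The crop shows the round grooved knob on the white box. The knob centre is at top (395.6,168.4) and scene (242,219.4), leaning toward the robot with the lamp at the far end.

Run:
```python
from h import *
np.set_printoptions(precision=1,suppress=True)
print(tri((242.2,219.4),(395.6,168.4)),onz("top",(395.6,168.4),96))
C=[(93,60),(329,68),(330,370),(92,360)]
P=np.array([onz("top",(350+x/5,120+y/5),60) for x,y in C]);print(P,P.mean(0))
for a,b in((3,0),(2,1)):
    d=P[b]-P[a];print(np.linalg.norm(d),np.arctan2(d[1],d[0]))
for a,b in((1,0),(2,3)):
    d=P[b]-P[a];print(np.linalg.norm(d),np.arctan2(-d[0],d[1]))
L=onz("top",(350+212/5,120+95/5),62);print("lamp",L, L-P.mean(0))
S=[(462,86),(690,70),(696,316),(452,334)]
Q=np.array([onz("scene",(210+(x-400)/5,200+y/5),60) for x,y in S]);print(Q,Q.mean(0),onz("scene",(210+173/5,200+290/5),62))
for a,b in((0,3),(1,2)):
    d=Q[b]-Q[a];print(np.linalg.norm(d),np.arctan2(d[1],d[0]))
for a,b in((0,1),(3,2)):
    d=Q[b]-Q[a];print(np.linalg.norm(d),np.arctan2(-d[0],d[1]))
```

```text
(array([ 565.8, -164.1,   95.9]), np.float64(2.809673532214404)) [ 565.7 -165.5   96. ]
[[ 652.9 -117.4   60. ]
 [ 649.8 -217.8   60. ]
 [ 519.7 -213.5   60. ]
 [ 523.8 -114.4   60. ]] [ 586.6 -165.8   60. ]
129.138886340611 -0.023202264500098185
130.1892466903457 -0.033357415029723
100.47524065823586 -0.0313002891487502
99.16727149799047 -0.041932214822430466
lamp [ 637.2 -167.2   62. ] [50.6 -1.4  2. ]
[[ 523.7 -210.    60. ]
 [ 528.9 -110.5   60. ]
 [ 656.9 -115.8   60. ]
 [ 651.8 -212.6   60. ]] [ 590.3 -162.2   60. ] [ 639.  -164.1   62. ]
128.1407694033345 -0.020493542712444197
128.1304269637599 -0.041437295901936726
99.63770544714264 -0.051963730816835155
96.95449953663635 -0.0524382539625072
```

```bash
cat >> h.py <<'E'
from scipy.spatial.transform import Rotation as Ro
MID=np.array([588.5,-164.3]);YAW=-0.033
def pose(swing,out,dl=0.):
    """TCP pose with the grasp point 3 mm outside the knob centre + out along the toggle; dl: shift along the hinge"""
    a=swing-0.4; bx=np.array([np.cos(YAW),np.sin(YAW),0]);by=np.array([-bx[1],bx[0],0]);bz=np.array([0,0,1.])
    u=np.sin(a)*bx+np.cos(a)*bz
    R=np.c_[np.cross(by,-u),by,-u]
    return np.r_[MID,36]+u*(64-5+out)+by*dl,R
def delta(p,R,s=None):
    s=s or robot.observe();p0,R0=np.array(s["ee_pos"]),np.array(s["tool_rot"])
    return np.r_[(p-p0)/400,Ro.from_matrix(R@R0.T).as_rotvec()/(np.pi/2)]
E
python3 - <<'E'
from h import *
np.set_printoptions(precision=4,suppress=True)
p,R=pose(0,100);print(p,R);print(delta(p,R))
E
```

```text
[ 526.6162 -162.2571  182.4487] [[-0.9206  0.033   0.3892]
 [ 0.0304  0.9995 -0.0128]
 [-0.3894  0.     -0.9211]]
[ 0.9877 -1.8049 -0.1494 -0.0334 -0.2528  0.1242]
```

servo_tool --pt "0.05 -0.09 0 0 0 0.01" --pt "0.1 -0.18 0 0 0 0.025" --pt "0.15 -0.27 0 0 0 0.04" --pt "0.2 -0.36 0 0 0 0.05" --pt "0.25 -0.45 0 0 0 0.06" --pt "0.3 -0.54 0 0 0 0.07" --pt "0.35 -0.63 0 0 0 0.08" --pt "0.4 -0.72 0 0 0 0.09" --pt "0.45 -0.81 0 0 0 0.1" --pt "0.5 -0.9 0 0 0 0.12" --hand -1

```text
time_s: 1.23
ee_pos: [332.0, 198.0, 242.7]
tool_rot: [[-0.999, 0.041, 0.001], [0.041, 0.999, 0.001], [-0.001, 0.001, -1.0]]
wrist_force: [1.5, 1.7, -0.2]
width: 85.3
gripper_force: 0.0
```

Run:
```python
from h import *
np.set_printoptions(precision=4,suppress=True)
p,R=pose(0,100);s=robot.observe();print(s["ee_pos"],s["time_s"],delta(p,R))
```

```text
[331.9507 197.9662 242.6739] 1.2333 [ 0.4867 -0.9006 -0.1506 -0.0098 -0.2539  0.0048]
```

servo_tool --pt "0.05 -0.09 0 0 -0.02 0" --pt "0.1 -0.18 0 0 -0.05 0" --pt "0.15 -0.27 0 0 -0.08 0" --pt "0.2 -0.36 -0.02 0 -0.11 0" --pt "0.25 -0.45 -0.04 0 -0.14 0" --pt "0.3 -0.54 -0.06 0 -0.17 0" --pt "0.35 -0.63 -0.08 0 -0.2 0" --pt "0.4 -0.72 -0.1 0 -0.22 0" --pt "0.45 -0.81 -0.13 -0.005 -0.24 0" --pt "0.487 -0.9 -0.15 -0.01 -0.254 0.005"

```text
time_s: 2.07
ee_pos: [526.3, -161.6, 182.0]
tool_rot: [[-0.92, 0.035, 0.39], [0.032, 0.999, -0.014], [-0.39, -0.001, -0.921]]
wrist_force: [0.4, 0.4, -0.6]
width: 85.4
gripper_force: 0.0
```

servo_tool --pt "0 0 0 0 0 0" --pt "0 0 0 0 0 0"

```text
time_s: 2.23
ee_pos: [525.9, -161.5, 181.5]
tool_rot: [[-0.921, 0.038, 0.387], [0.035, 0.999, -0.014], [-0.387, 0.001, -0.922]]
wrist_force: [0.1, 0.4, 0.5]
width: 85.2
gripper_force: 0.0
```

Run:
```python
from h import *
np.set_printoptions(precision=4,suppress=True)
p,R=pose(0,100);s=robot.observe();print(s["ee_pos"],s["time_s"],delta(p,R))
q=robot.camera_params("wrist");print(q)
im=robot.camera("wrist")[:,:,::-1].copy();print([(d["position"],round(d["p"],2)) for d in robot.look_for("toggle_cap","wrist")])
cv2.imwrite("pics/w1raw.png",im)
def fish(X):
    v=q["R"]@X+q["t"];r=np.hypot(v[0],v[1]);th=np.arctan2(r,v[2]);return q["cx"]+q["fx"]*th*v[0]/r,q["cy"]+q["fy"]*th*v[1]/r
K,R0=pose(0,5);print("pred knob",fish(K),"end",fish(K-14*R0[:,2]))
bx=np.array([np.cos(YAW),np.sin(YAW),0]);by=np.array([-bx[1],bx[0],0])
for a,b in((65,50),(65,-50),(-65,50),(-65,-50)):
    f=fish(np.r_[MID,60]+a*bx+b*by);print(f);cv2.circle(im,tuple(int(round(v)) for v in f),2,(0,0,255),-1)
f=fish(K-14*R0[:,2]);cv2.circle(im,tuple(int(round(v)) for v in f),2,(0,0,255),-1)
cv2.imwrite("pics/w1.png",im)
```

```text
[ 525.887  -161.469   181.4724] 2.2333 [ 0.0018 -0.002   0.0024 -0.0004 -0.0017  0.0032]
{'fx': 309.70691628693146, 'fy': 309.70691628693146, 'cx': 315.93471340944217, 'cy': 198.46211393559443, 'R': array([[ 0.0366,  0.9993,  0.0003],
       [ 0.766 , -0.0282,  0.6423],
       [ 0.6418, -0.0233, -0.7665]]), 't': array([ 142.408 , -490.1969,  -53.4726])}
[([528.9, 22.2], 0.82), ([311.3, 211.1], 0.8), ([159.7, 2.4], 0.47)]
pred knob (np.float64(315.55073298619595), np.float64(207.6313013835072)) end (np.float64(315.50556064669587), np.float64(213.78995997062046))
(np.float64(362.9960161055637), np.float64(248.7190062267795))
(np.float64(268.9463466342429), np.float64(248.95954201769155))
(np.float64(378.1920129336069), np.float64(140.3816935913458))
(np.float64(252.61898103976847), np.float64(140.81998048438572))
```

View pics/w1.png

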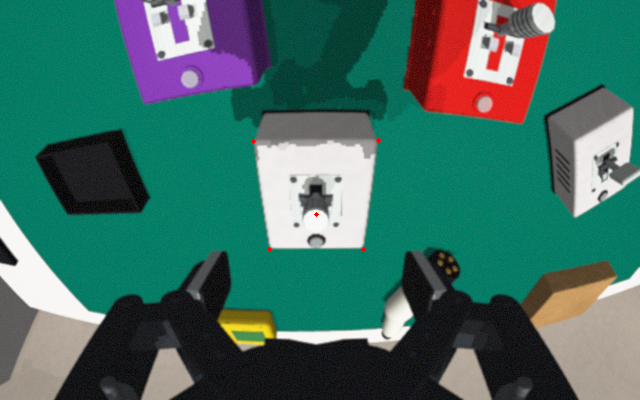

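The wrist view confirms the box fit: the predicted corners match to about 3 px. The knob is at (316,217), and I'm zooming in to refine its end face.

Run:
```python
import cv2
a=cv2.imread("pics/w1.png")[130:260,245:390];cv2.imwrite("pics/w1c.png",cv2.resize(a,None,fx=4.5,fy=4.5,interpolation=cv2.INTER_CUBIC))
```

```text
(no output)
```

View pics/w1c.png

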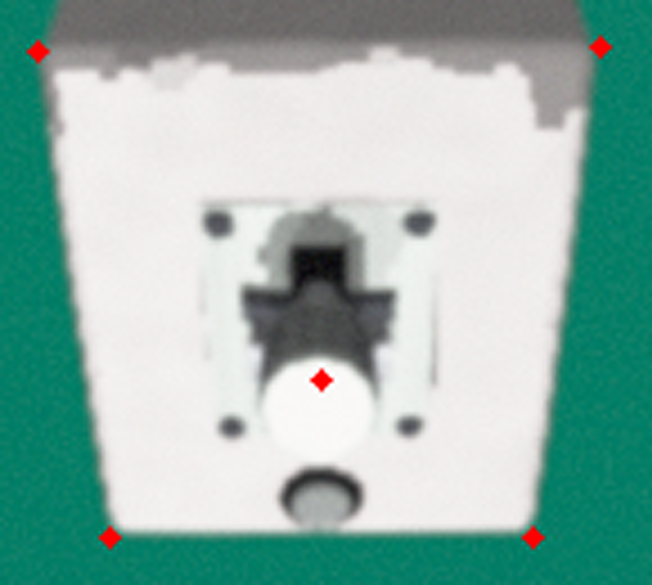

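The knob end sits about 6 px lampward of the prediction, so the toggle starts at a swing of roughly 0.07. It is centred sideways to within 0.5 mm.

Run:
```python
from h import *
np.set_printoptions(precision=4,suppress=True)
q=robot.camera_params("wrist")
def fish(X):
    v=q["R"]@X+q["t"];r=np.hypot(v[0],v[1]);th=np.arctan2(r,v[2]);return q["cx"]+q["fx"]*th*v[0]/r,q["cy"]+q["fy"]*th*v[1]/r
for s in(0,.05,.1):
    K,R=pose(s,5);print(s,fish(K-14*R[:,2]))
for o in(100,50,0): print(o,delta(*pose(0.07,o)))
```

```text
0 (np.float64(312.4011432892399), np.float64(213.2015437011513))
0.05 (np.float64(312.4229868682148), np.float64(218.12803599266556))
0.1 (np.float64(312.44790078456214), np.float64(222.8826855137873))
100 [ 0.0284 -0.0083  0.0101  0.0013  0.0436  0.0009]
50 [ 0.0688 -0.0096 -0.1082  0.0013  0.0436  0.0009]
0 [ 0.1093 -0.011  -0.2264  0.0013  0.0436  0.0009]
```

servo_tool --pt "0.03 -0.003 0.01 0 0.043 0" --pt "0.07 -0.005 -0.1 0 0.043 0" --pt "0.07 -0.005 -0.1 0 0.043 0" --pt "0.07 -0.005 -0.1 0 0.043 0" --pt "0.07 -0.005 -0.1 0 0.043 0"

```text
time_s: 2.75
ee_pos: [553.8, -160.3, 143.0]
tool_rot: [[-0.945, 0.033, 0.325], [0.03, 0.999, -0.013], [-0.326, -0.002, -0.946]]
wrist_force: [0.4, -0.4, 0.4]
width: 85.4
gripper_force: 0.0
```

Run:
```python
from h import *
np.set_printoptions(precision=4,suppress=True)
s=robot.observe();print(s["ee_pos"],s["dq"]);print(delta(*pose(0.07,50)))
q=robot.camera_params("wrist");im=robot.camera("wrist")[:,:,::-1].copy();cv2.imwrite("pics/w2.png",im)
def fish(X):
    v=q["R"]@X+q["t"];r=np.hypot(v[0],v[1]);th=np.arctan2(r,v[2]);return q["cx"]+q["fx"]*th*v[0]/r,q["cy"]+q["fy"]*th*v[1]/r
for w in(0,.05,.1):
    K,R=pose(w,5);print(w,fish(K-14*R[:,2]))
f=fish(K-14*R[:,2]);cv2.circle(im,tuple(int(round(v)) for v in f),1,(0,0,255),-1)
print([(d["position"],round(d["p"],2)) for d in robot.look_for("toggle_cap","wrist")])
cv2.imwrite("pics/w2c.png",cv2.resize(im[130:290,220:410],None,fx=3.7,fy=3.7,interpolation=cv2.INTER_CUBIC))
```

```text
[ 553.7658 -160.3412  142.996 ] [-0.0125 -0.0219 -0.0165  0.0014 -0.0068 -0.0009]
[-0.0014 -0.007  -0.0097  0.0016  0.001  -0.0003]
0 (np.float64(311.89972938174657), np.float64(226.99347121185008))
0.05 (np.float64(311.90932816806964), np.float64(233.2346096682668))
0.1 (np.float64(311.92451128302196), np.float64(239.24763435390616))
[([547.0, 5.1], 0.88), ([310.2, 222.7], 0.79)]
```

View pics/w2c.png

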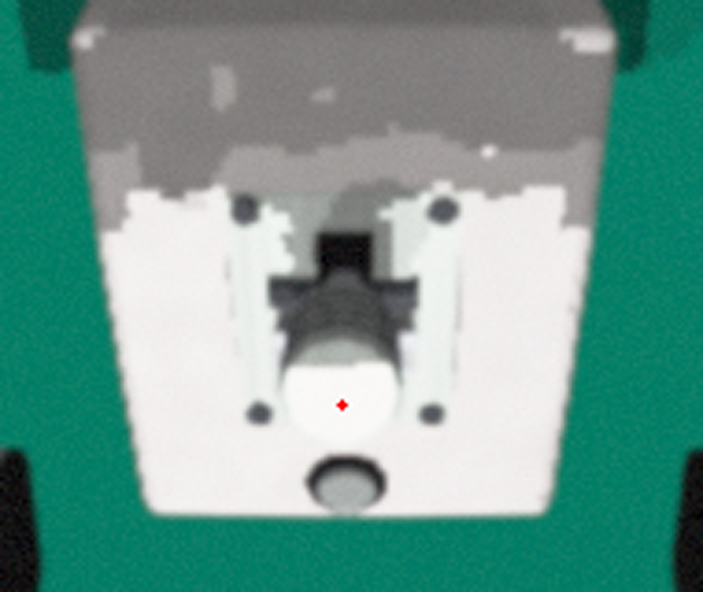

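The knob end is at px (312.4,235), which matches swing 0.065 and is on the lateral centre line of the model. Next I descend with a -2.8 mm y correction.

servo_tool --pt "0.013 -0.007 -0.04 0 0 0" --pt "0.023 -0.007 -0.07 0 0 0" --pt "0.03 -0.007 -0.09 0 0 0" --pt "0.03 -0.007 -0.09 0 0 0" --pt "0.03 -0.007 -0.09 0 0 0"

```text
time_s: 3.27
ee_pos: [566.0, -164.4, 107.1]
tool_rot: [[-0.945, 0.034, 0.326], [0.032, 0.999, -0.014], [-0.326, -0.003, -0.945]]
wrist_force: [-0.8, 0.1, 0.2]
width: 85.2
gripper_force: 0.0
```

Run:
```python
from h import *
np.set_printoptions(precision=4,suppress=True)
s=robot.observe();print(s["ee_pos"],s["dq"]);print(delta(*pose(0.07,0)))
```

```text
[ 566.0419 -164.3699  107.0857] [-0.002  -0.0097 -0.0094 -0.0002  0.0008  0.0003]
[ 0.0084  0.0018 -0.0382  0.0018  0.0014  0.0008]
```

servo_tool --pt "0.004 0.001 -0.02 0 0 0" --pt "0.008 0.001 -0.038 0.002 0.001 0.001" --pt "0.008 0.001 -0.038 0.002 0.001 0.001" --pt "0.008 0.001 -0.038 0.002 0.001 0.001"

```text
time_s: 3.6
ee_pos: [569.0, -163.9, 90.7]
tool_rot: [[-0.946, 0.033, 0.323], [0.031, 0.999, -0.01], [-0.323, 0.001, -0.946]]
wrist_force: [-1.0, -0.1, -0.1]
width: 85.5
gripper_force: 0.0
```

servo_tool --pt "0 0 0 0 0 0" --pt "0 0 0 0 0 0" --pt "0 0 0 0 0 0" --pt "0 0 0 0 0 0" --pt "0 0 0 0 0 0" --pt "0 0 0 0 0 0" --pt "0 0 0 0 0 0" --pt "0 0 0 0 0 0" --hand 0.55 --force 60

```text
time_s: 4.27
ee_pos: [569.3, -163.8, 91.5]
tool_rot: [[-0.945, 0.033, 0.324], [0.031, 0.999, -0.01], [-0.324, 0.001, -0.946]]
wrist_force: [-0.6, 1.2, 2.3]
width: 19.7
gripper_force: 13.5
```

Run:
```python
from h import *
np.set_printoptions(precision=4,suppress=True)
s=robot.observe();print(s["ee_pos"],s["width"],s["wrist_force"],delta(*pose(0.07,0)))
```

```text
[ 569.2702 -163.7817   91.4768] 19.717536452907336 [-0.5789  1.2291  2.3344] [ 0.0003  0.0003  0.0008 -0.0005  0.0002 -0.0002]
```

servo_tool --pt "0 0 0 0 0 0" --pt "0 0 0 0 0 0" --pt "0 0 0 0 0 0" --pt "0 0 0 0 0 0" --hand 1 --force 60

```text
time_s: 4.6
ee_pos: [569.3, -163.8, 91.6]
tool_rot: [[-0.945, 0.033, 0.324], [0.031, 0.999, -0.01], [-0.324, 0.001, -0.946]]
wrist_force: [-1.4, 2.1, 4.6]
width: 18.1
gripper_force: 58.4
```

Run:
```python
from h import *
np.set_printoptions(precision=4,suppress=True)
s=robot.observe();print(s["ee_pos"],s["width"],s["gripper_force"],s["wrist_force"],delta(*pose(0.07,0)))
p0,R0=pose(0.07,0);S=dict(ee_pos=p0,tool_rot=R0)
print("pull");[print(o,delta(*pose(0.07,o),S)) for o in(6,12)]
print("swing")
p1,R1=pose(0.07,12);S=dict(ee_pos=p1,tool_rot=R1)
for w in np.linspace(.07,.74,11)[1:]: print(round(w,3),delta(*pose(w,12),S))
p2,R2=pose(0.74,12);S=dict(ee_pos=p2,tool_rot=R2);print("down",delta(*pose(.74,0),S),"back out",delta(*pose(.74,60),S))
```

```text
[ 569.2754 -163.8448   91.5738] 18.063497839196696 58.404529094696045 [-1.4385  2.0717  4.5743] [ 0.0003  0.0004  0.0006 -0.0004  0.0002 -0.0002]
pull
6 [-0.0049  0.0002  0.0142  0.      0.      0.    ]
12 [-0.0097  0.0003  0.0284  0.      0.      0.    ]
swing
0.137 [ 0.0114 -0.0004  0.0035  0.0014  0.0426 -0.    ]
0.204 [ 0.0229 -0.0008  0.0062  0.0028  0.0853 -0.    ]
0.271 [ 0.0347 -0.0011  0.0081  0.0042  0.1279 -0.    ]
0.338 [ 0.0465 -0.0015  0.0092  0.0056  0.1705  0.    ]
0.405 [ 0.0584 -0.0019  0.0096  0.007   0.2132 -0.    ]
0.472 [ 0.0702 -0.0023  0.0091  0.0084  0.2558  0.    ]
0.539 [ 0.0821 -0.0027  0.0079  0.0099  0.2984 -0.    ]
0.606 [ 0.0938 -0.0031  0.0058  0.0113  0.341  -0.    ]
0.673 [ 0.1053 -0.0035  0.003   0.0127  0.3837 -0.    ]
0.74 [ 0.1166 -0.0039 -0.0006  0.0141  0.4263  0.    ]
down [-0.01    0.0003 -0.0283  0.      0.      0.    ] back out [ 0.04   -0.0013  0.1131  0.      0.      0.    ]
```

servo_tool --pt "-0.0025 0 0.007 0 0 0" --pt "-0.005 0 0.014 0 0 0" --pt "-0.0075 0 0.021 0 0 0" --pt "-0.01 0 0.0285 0 0 0" --pt "-0.01 0 0.0285 0 0 0" --pt "-0.01 0 0.0285 0 0 0"

```text
time_s: 5.1
ee_pos: [565.1, -163.8, 102.5]
tool_rot: [[-0.946, 0.033, 0.324], [0.031, 0.999, -0.01], [-0.324, 0.001, -0.946]]
wrist_force: [3.1, 4.4, -4.8]
width: 18.2
gripper_force: 58.6
```

Run:
```python
from h import *
np.set_printoptions(precision=4,suppress=True)
s=robot.observe();p,R=pose(.07,12);print(s["ee_pos"],s["width"],s["gripper_force"],s["wrist_force"],delta(p,R),(p-s["ee_pos"])@-R[:,2])
```

```text
[ 565.1117 -163.7935  102.4815] 18.215368368105942 58.64596724510193 [ 3.1122  4.3722 -4.7677] [ 0.001   0.0006  0.0017 -0.0006 -0.0002 -0.0001] 0.5255346360220117
```

The measured pull is about 11.7 mm with the expected spring force, so I'm flipping now.

servo_tool --pt "0.0115 0 0.0035 0.0015 0.0425 0" --pt "0.023 -0.001 0.006 0.003 0.085 0" --pt "0.0345 -0.001 0.008 0.004 0.128 0" --pt "0.0465 -0.0015 0.009 0.0055 0.1705 0" --pt "0.0585 -0.002 0.0095 0.007 0.213 0" --pt "0.07 -0.0025 0.009 0.0085 0.256 0" --pt "0.082 -0.0025 0.008 0.01 0.2985 0" --pt "0.094 -0.003 0.006 0.0115 0.341 0" --pt "0.1055 -0.0035 0.003 0.0125 0.3835 0" --pt "0.1165 -0.004 -0.0005 0.014 0.426 0"

```text
time_s: 5.93
ee_pos: [609.8, -165.1, 101.6]
tool_rot: [[-0.939, 0.034, -0.341], [0.031, 0.999, 0.013], [0.342, 0.002, -0.94]]
wrist_force: [-5.1, 2.9, -3.6]
width: 18.1
gripper_force: 59.0
```

servo_tool --pt "0 0 0 0 0 0" --pt "0 0 0 0 0 0"

```text
time_s: 6.1
ee_pos: [611.2, -165.3, 100.5]
tool_rot: [[-0.942, 0.033, -0.335], [0.031, 0.999, 0.013], [0.335, 0.002, -0.942]]
wrist_force: [-2.2, 2.6, -5.2]
width: 17.8
gripper_force: 58.8
```

Run:
```python
from h import *
np.set_printoptions(precision=4,suppress=True)
s=robot.observe();p,R=pose(.74,12);print(s["ee_pos"],s["width"],s["gripper_force"],s["wrist_force"],delta(p,R),(p-s["ee_pos"])@-R[:,2])
```

```text
[ 611.2028 -165.2765  100.4682] 17.811964860344194 58.835084438323975 [-2.1792  2.6417 -5.235 ] [ 0.0024  0.0005  0.0062 -0.0012 -0.0012  0.0001] 2.6445820424590045
```

servo_tool --pt "-0.003 0 -0.008 0 0 0" --pt "-0.006 0 -0.016 0 0 0" --pt "-0.008 0 -0.022 0 0 0" --pt "-0.008 0 -0.022 0 0 0" --pt "-0.008 0 -0.022 0 0 0"

```text
time_s: 6.52
ee_pos: [608.5, -165.3, 94.3]
tool_rot: [[-0.943, 0.033, -0.332], [0.031, 0.999, 0.012], [0.332, 0.001, -0.943]]
wrist_force: [-0.7, 4.2, -3.7]
width: 18.3
gripper_force: 59.0
```

Run:
```python
from h import *
np.set_printoptions(precision=4,suppress=True)
s=robot.observe();p,R=pose(.74,0);print(s["ee_pos"],s["width"],s["wrist_force"],delta(p,R),(p-s["ee_pos"])@-R[:,2])
```

```text
[ 608.5224 -165.2795   94.2681] 18.28781158565757 [-0.6994  4.2152 -3.7205] [-0.0009  0.0008 -0.0066 -0.0006  0.0011  0.0002] -2.6168314163009745
```

servo_tool --pt "-0.001 0 -0.005 0 0 0" --pt "-0.001 0 -0.006 0 0 0" --pt "-0.001 0 -0.006 0 0 0"

```text
time_s: 6.77
ee_pos: [608.2, -165.3, 92.2]
tool_rot: [[-0.943, 0.033, -0.332], [0.031, 0.999, 0.012], [0.332, 0.001, -0.943]]
wrist_force: [-1.3, 4.6, -0.4]
width: 18.4
gripper_force: 59.4
```

servo_tool --pt "0 0 0 0 0 0" --pt "0 0 0 0 0 0" --pt "0 0 0 0 0 0" --pt "0 0 0 0 0 0" --pt "0 0 0 0 0 0" --pt "0 0 0 0 0 0" --pt "0 0 0 0 0 0" --pt "0 0 0 0 0 0" --hand -1

```text
time_s: 7.43
ee_pos: [608.3, -165.7, 91.3]
tool_rot: [[-0.942, 0.033, -0.333], [0.031, 0.999, 0.011], [0.333, 0.0, -0.943]]
wrist_force: [-0.3, -0.1, -0.1]
width: 85.2
gripper_force: 0.0
```

servo_tool --pt "0.006 0 0.018 0 0 0" --pt "0.018 0 0.05 0 0 0" --pt "0.035 0 0.1 0 0 0" --pt "0.053 0 0.15 0 0 0" --pt "0.07 0 0.2 0 0 0" --pt "0.088 0 0.25 0 0 0" --pt "0.088 0 0.25 0 0 0" --pt "0.088 0 0.25 0 0 0"

```text
time_s: 8.1
ee_pos: [644.2, -165.7, 192.6]
tool_rot: [[-0.943, 0.033, -0.33], [0.031, 0.999, 0.011], [0.33, -0.0, -0.944]]
wrist_force: [0.4, -0.5, -0.0]
width: 85.5
gripper_force: 0.0
```

Run:
```python
from h import *
s=robot.observe();print(s["time_s"],s["width"],s["wrist_force"])
a=robot.camera("wrist")[:,:,::-1];b=robot.camera("scene")[:,:,::-1];print([(d["position"],round(d["p"],2)) for d in robot.look_for("toggle_cap","wrist")])
for w,o in((.74,0),(.65,0),(.74,10)):
    p,R=pose(w,o+5);print(w,o,proj("scene",p),proj("scene",p-14*R[:,2]))
b=cv2.resize(b[190:290,200:290],(400,444),interpolation=cv2.INTER_CUBIC)
a=cv2.resize(a[120:320,230:410],(400,444))
cv2.imwrite("pics/end.png",np.hstack([a,b]))
```

```text
8.1 85.45647970476197 [ 0.41823423 -0.45667546 -0.01786047]
[([313.4, 199.0], 0.73), ([446.1, 10.5], 0.69), ([227.2, 8.3], 0.57)]
0.74 0 (np.float64(241.45328028315137), np.float64(236.28244518483544)) (np.float64(240.47142416880243), np.float64(234.15624318842356))
0.65 0 (np.float64(241.37377956532046), np.float64(233.5795689815388)) (np.float64(240.37650964237793), np.float64(230.82090516718685))
0.74 10 (np.float64(240.75503168112567), np.float64(234.77039311333272)) (np.float64(239.75134725040306), np.float64(232.5969220627552))
```

View pics/end.png

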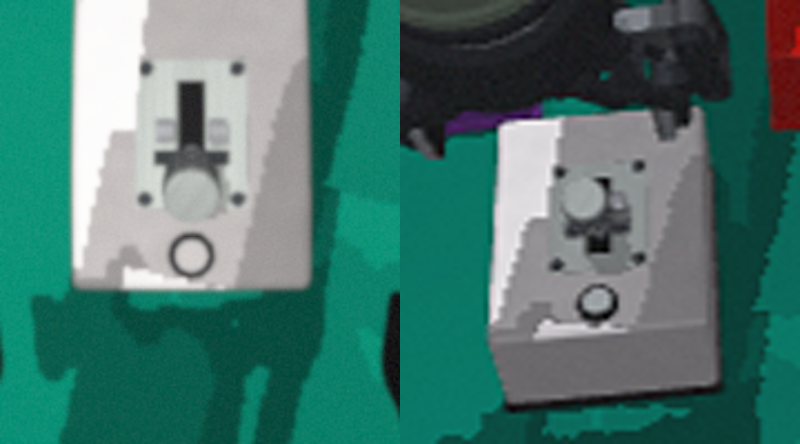

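The final view shows the knob leaning to the lamp side at scene (241.7,235), as predicted for home. The pin is down beyond the gate and the gripper is clear.

```bash
python3 -c "
from station import robot
print(robot.close_job())"
```

```text
the job is handed in; nothing more can be done
None
```

I pulled the round-knob toggle out, flipped it over the gate to the lamp side and let it drop home; the last pictures show it down behind the gate with the gripper clear. I kept away from the paddle toggle and handed the job in at about 8 s; no verdict came back.

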